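# Put the sharpening stone away: lid on, clamp down

### The job

Put the grey sharpening stone away in the open metal box: lay it flat on the floor of the box without dropping it, put the wooden lid on so that it sits fully home all round, then swing the toggle clamp at the end of the box all the way down onto the lid. Leave everything else on the bench where it is and let go of everything at the end.

Things in the scene. Friction and masses are not known exactly. Their poses are not given: they have to be found in the camera images.
- stone_box: Open-topped aluminium box fixed to the bench, outside 182 (x) x 116 (y) x 50 (z) mm, walls and floor 6 mm, so the mouth is 170 x 104 mm and the inside 44 mm deep. Origin: centre of its underside, on the bench; x along its length towards the end that carries the clamp, z up. A steel foot carries the clamp bracket, 36 mm wide, at x = 106 to 122 mm, up to 74 mm high.
- box_floor (a point): Centre of the box's inner floor, 6 mm above the bench, axes as the box.
- stone: Grey rectangular sharpening stone, 140 (x) x 46 (y) x 28 (z) mm, about 0.4 kg, lying flat on the bench to the left or right of the box. Origin: centre of its underside, z up. Brittle: must not be dropped.
- lid: Loose wooden lid, 0.3 kg, lying right side up on the other side of the box. Origin: centre of its underside, z up. From the bottom: a plug that fits the box's mouth, 164 (x) x 98 (y) mm, 10 mm deep (lower edge rounded to 5 mm, a lead-in); a plate 186 x 120 x 12 mm that rests on the rim; a grip rail in the middle, 70 (x) x 20 (y) x 28 mm high, top 50 mm above the origin.
- lid_grip (a point): Middle of the lid's grip rail, 36 mm above the lid's origin; axes as the lid. Pinch the 20 mm thickness across y.
- lid_seat (a point): Fixed to the box, 40 mm above its origin, axes as the box: where the lid's origin comes to lie when the lid is fully home, its x axis parallel to the box's (either way round). The plate's top is then 62 mm and the rail's top 90 mm above the bench.
- clamp (a joint): Angle of the toggle clamp (rad): 0 = down, its arm level just over the lid's plate; grows as it swings up and away from the box, stop at 1.85. Starts open at about 1.4 to 1.7, its grip then up to 150 mm above the bench: carry things in over it. Stays where it is left (friction about 0.15 N m, a push of about 2 N at the grip).
- clamp_hinge (a point): On the clamp's hinge axis, which runs along the box's y: 114 mm along the box's +x from its origin and 66 mm above the bench; axes as the box. A positive joint value turns the clamp by the right hand about the box's +y.
- clamp_grip (a point): Middle of the clamp's black grip, a roller-shaped cylinder 24 mm in diameter and 30 mm long, axis along the box's y (30 mm wide across y: pinch its two ends across y and it can turn between the fingers). It lies 85 mm from the hinge; with the clamp down it is at box x = 59 mm and 131 mm above the bench; a 10 mm rod joins it to the arm.
- hammer: Bystander: hammer 240 mm long lying beyond the box; leave alone.
- brush: Bystander: brush 190 mm long; leave alone.
- screwdriver: Bystander: screwdriver 150 mm long; leave alone.
- wood_block: Bystander: pale wooden bench block 110 x 75 x 48 mm; leave alone.
- jar: Bystander: jar 64 mm in diameter, 85 mm high; leave alone.
- cup: Bystander: dark metal cup 72 mm in diameter, 75 mm high; leave alone.
- weight: Bystander: brass weight with a knob, 52 mm in diameter, 55 mm high; leave alone.
Not all that is in view belongs to the job. What is shaped like the lid but blue or white is not meant.

How it is judged:
By the outcome, as a careful person would: the job done as asked, in the order asked, and still so for the second after the job is handed in, with the robot touching nothing.
It also fails if it takes over 72 s, if anything falls off the work surface, if the arm or the gripper's body presses on something with over 40 N, if the wrist force passes 120 N, or if a joint passes its speed limit or range.

### The arm

A 7-joint arm with a two-finger parallel gripper is mounted at the origin on the work surface. World frame = base frame: x ahead of the robot, y to its left, z up, the work surface at z = 0. Lengths are in m, angles in degrees, forces in N, time in s.
With the tool pointing down it reaches from about 0.425 to 0.875 m from the base axis. Payload 4.7 kg.
Tool frame: the origin (TCP) lies midway between the tips of the shut fingers; the grasp point (between the pads) lies env.grip_point_offset behind it (env.grip_point_offset is the distance from the TCP to the grasp point, in m); z points along the fingers, y is the line along which they close (so a half turn about z gives the same grasp; the last joint's range is limited). The gripper opens to 87 mm and grips with 3 to 60 N. Pads are 19 mm wide; open, the fingers measure 117 mm over their backs; the gripper's body (75 mm by 190 mm) begins 51 mm behind the grasp point.
Start: joints at [-70.583, 18.392, -4.016, 83.108, 1.295, 78.541, -3.26], TCP at [0.207, 0.616, 0.223] pointing down, gripper open.
Joint ranges: [-163.93, 163.93], [-17.29, 119.83], [-79.2, 71.16], [3.27, 140.29], [-89.18, 269.18], [5.43, 117.66], [-154.24, 154.24]. Speed limits (degrees/s): [147.25, 147.25, 180, 180, 180, 180, 180].

### API

Orientations are given as [roll, pitch, yaw] about the fixed x, y, z axes, in that order (R = Rz(yaw) Ry(pitch) Rx(roll)).
In Python, from cell import env gives the robot as it stands.
- The arm moves only by the shell command python3 -m creep 'ROWS' [FORCE]. ROWS is a JSON object of lists of equal length, an entry for each row: "translation": the shift along the tool's x, y, z in units of 0.08 m (1.0 is 0.08 m), a list of three; "turn": the turn, a rotation vector about the tool's x, y, z in units of 180 degrees (1.0 is 180 degrees), a list of three; "grip": the opening, from 0 (shut) to 1 (fully open). In form: {"translation": [[x, y, z], ...], "turn": [[ax, ay, az], ...], "grip": [grip, ...]}. A call has 1 to 5 rows; each row shifts and turns the commanded pose from where the row before left it, along the tool's axes as they then stand; what a row does not reach is not made up. A row lasts 1/8 s, in which the tool goes at most 62.5 mm and 10.7 degrees, less where a joint would pass 70% of its speed; a pose out of reach is approached as far as the arm can. A call with a number of a shift or a turn outside -1 to 1 is refused whole. A call with a gripper value outside its range is refused whole. The fingers move at their own pace and stop on an object; FORCE is the grip in N (left out, the last holds). Time passes only in rows, so rows that do not move let the fingers close. It gives the time, the measured TCP pose, the force, the opening and the grip force at its end, in the units of the state.
- env.get_obs(): the state, without advancing time (a new reading comes with each control period).
- env.read_camera(name): name is "side" or "top" or "wrist"; returns a dict with "frame" (420x560x3 uint8, red, green, blue), "z_map" (420x560 float32, m along the optical axis (not along the pixel's ray), 0 where there is no reading), "K" (3x3 intrinsics, pixels), "rvec" (rotation vector, rad) and "tvec" (3), from world to camera coordinates, as OpenCV has them. Camera axes: x right, y down, z forward; pixel columns grow to the right and rows downward; lengths in m; the calibration is good to about 2 mm. A picture is of the moment at which its call begins.
- env.sign_off(): hands the job in; it is judged then, once.
The state is a dict: "time_s": time; "qpos": joint angles; "joint_velocities": joint speeds; "effort": joint torques, N m; "tool_pos": TCP position; "tool_rot": TCP orientation; "force": force on the tool from outside, world axes, zero at the start; "wrist_torque": the same for the moment, N m; "grip_width": finger opening in m; "grasp_force": force on a finger pad.
Only numpy, scipy, OpenCV 4.12 (cv2) and the standard library are available. Lean on these libraries where they do the work, as an engineer would, in place of code of your own. Each camera call takes 0.05 s, during which the arm holds its last target. There are 200 camera calls.

## Working session

There is one attempt and no reset: what is moved stays moved. The work goes in short steps, Python scripts to look and compute and a shell command to move; the robot and the scene stay as the last step left them, time stands still between calls to the robot, and variables do not carry over. Pictures are saved under pics/ and viewed, at most 10 in all, crops included, and the job is handed in when it is done.

```bash
mkdir -p pics; python3 - <<'E'
from cell import env
import cv2
o=env.get_obs(); print({k:o[k] for k in ('time_s','tool_pos','tool_rot','grip_width','force')}, env.grip_point_offset)
for n in ('top','side'):
    c=env.read_camera(n); cv2.imwrite(f'pics/{n}0.png',c['frame'][:,:,::-1]); print(n,c['K'],c['rvec'],c['tvec'])
E
```

```text
{'time_s': 0.0, 'tool_pos': array([0.2072664 , 0.61549557, 0.22147802]), 'tool_rot': array([-1.79892190e+02,  5.46010511e-03,  1.61396257e+02]), 'grip_width': 0.0873390371223758, 'force': array([ 0.35444348, -0.19101679,  0.65212143])} 0.0187
top [[441.40800366   0.         279.35407508]
 [  0.         441.40800366 205.10296886]
 [  0.           0.           1.        ]] [ 2.19747819 -2.14943731  0.08128842] [-0.14245089  0.50834061  1.2879048 ]
side [[422.49369526   0.         281.56762256]
 [  0.         422.49369526 207.43402099]
 [  0.           0.           1.        ]] [ 2.14168781 -0.24900277  0.14834287] [-0.49393839  0.07738582  1.272362  ]
```

View pics/top0.png

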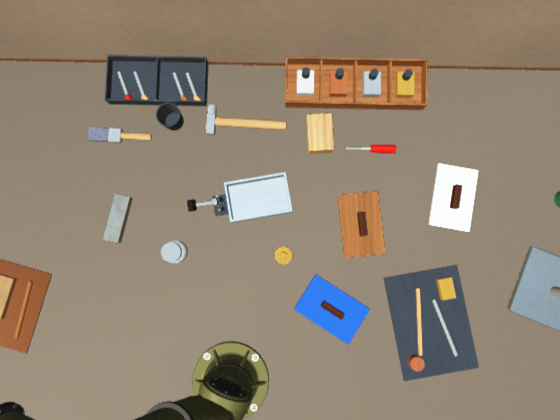

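View pics/side0.png

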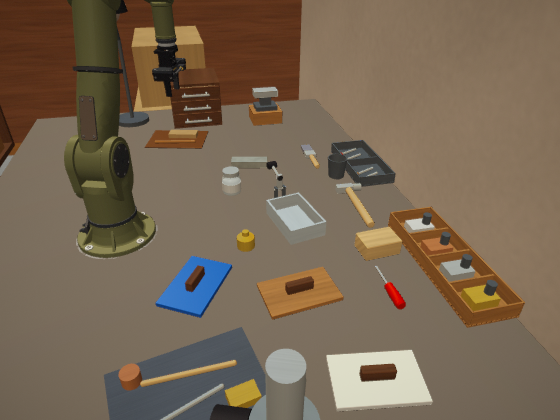

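Top view: the box is at (258,197), with the clamp on its left end and the clamp grip at (192,205). For the stone, the candidates are the grey bar at (117,218) and the grey slab at the right edge (545,290); I choose the bar. For the lid, they are brown (361,224), blue (332,309) and white (455,197); I choose brown.

```bash
cat > h.py <<'E'
from cell import env
import numpy as np, cv2
from scipy.spatial.transform import Rotation as R
def cloud(c):
    K=c['K'];Rm=cv2.Rodrigues(c['rvec'])[0];t=np.array(c['tvec']).ravel()
    v,u=np.mgrid[:420,:560]; z=c['z_map']
    p=np.stack([(u-K[0,2])/K[0,0]*z,(v-K[1,2])/K[1,1]*z,z],-1)
    return (p-t)@Rm
def plane(c,uv,h):
    K=c['K'];Rm=cv2.Rodrigues(c['rvec'])[0];t=np.array(c['tvec']).ravel()
    uv=np.atleast_2d(uv).astype(float)
    d=np.c_[(uv-K[:2,2])/np.diag(K)[:2],np.ones(len(uv))]@Rm; o=-Rm.T@t
    return (o+d*((h-o[2])/d[:,2])[:,None])[:,:2]
def rect(c,m,h):
    """min-area rectangle, in metres on plane h, of the largest blob of mask m"""
    cs=cv2.findContours(m.astype(np.uint8),cv2.RETR_EXTERNAL,cv2.CHAIN_APPROX_NONE)[0]
    k=max(cs,key=cv2.contourArea)[:,0]
    (cx,cy),(w,l),a=cv2.minAreaRect((plane(c,k,h)*1000).astype(np.float32))
    if w<l: w,l,a=l,w,a+90
    return np.round([cx,cy,w,l,(a+90)%180-90],1)
def box(u0,v0,u1,v1):
    m=np.zeros((420,560),bool); m[v0:v1,u0:u1]=1; return m
def tool(d_world):   # world shift -> tool shift units
    o=env.get_obs(); r=R.from_euler('xyz',o['tool_rot'],degrees=True)
    return np.round(r.inv().apply(d_world)/0.08,3)
E
python3 - <<'E'
from h import *
c=env.read_camera('top'); P=cloud(c); Z=P[...,2]
f=c['frame']
print('bench z',[np.round(np.median(Z[s]),4) for s in (box(150,280,200,300),box(240,230,270,245),box(60,160,90,240))])
print('noise',Z[box(150,280,200,300)].std())
s=box(95,185,140,250)&(Z>.014); print('stone',rect(c,s,.028),np.median(Z[s]))
s=box(330,180,395,265)&(Z>.011); print('lid',rect(c,s,.022),np.median(Z[s]))
s=box(330,180,395,265)&(Z>.036); print('rail',rect(c,s,.050),np.median(Z[s]))
s=box(220,165,300,230)&(Z>.03);print('box',rect(c,s,.050),np.median(Z[s]))
s=box(180,190,205,215)&(Z>.06); print('grip',P[s].mean(0),Z[s].max(),s.sum(),rect(c,s,.14))
for n,b in dict(hammer=(200,100,290,140),jar=(155,235,190,268),weight=(270,242,296,268),block=(300,108,340,156),cup=(155,102,185,132),blue=(290,270,375,345)).items():
    s=box(*b)&(Z>.012); print(n,P[s].min(0).round(3),P[s].max(0).round(3))
cr=cv2.resize(f[150:280,90:400],None,fx=2.5,fy=2.5,interpolation=cv2.INTER_CUBIC); cv2.imwrite('pics/crop.png',cr[:,:,::-1])
E
```

```text
bench z [np.float64(0.0014), np.float64(0.0019), np.float64(0.0013)]
noise 0.04191429303951319
stone [461.8 345.8 140.8  52.9 -11.6] 0.028978337433517683
lid [ 458.9 -372.8  188.9  120.9    6.7] 0.024104800672412177
rail [ 460.1 -371.6   69.3   22.3    6.7] 0.052028173378606775
box [532.2 -67.7 182.1 120.3 -78.9] 0.05079886884062437
grip [0.49526311 0.09578298 0.1551926 ] 1.324942493676054 134 [496.7  93.9  46.2  32.5 -88.7]
hammer [ 0.401 -0.154  0.012] [0.828 0.118 1.325]
jar [ 0.335 -0.145  0.013] [0.401 0.197 1.325]
weight [ 0.339 -0.171  0.031] [ 0.401 -0.122  1.325]
block [ 0.401 -0.287  0.012] [ 0.783 -0.145  1.325]
cup [ 0.401 -0.145  0.012] [0.815 0.253 1.325]
blue [ 0.113 -0.398  0.015] [ 0.401 -0.145  1.325]
```

View pics/crop.png

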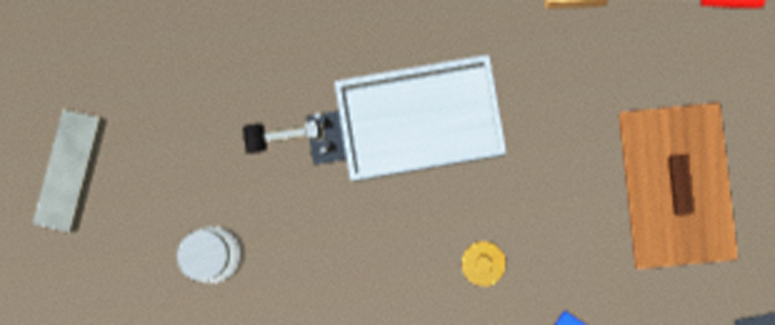

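The crop confirms the grey bar at (68,170), the clamp grip at (254,138), and the wood-brown lid with its dark rail at (680,185). Next I tighten the height masks.

```bash
cat > meas.py <<'E'
from h import *
def measure():
    c=env.read_camera('top'); P=cloud(c); Z=P[...,2].copy(); Z[c['z_map']==0]=0; r={}
    B=.0014
    for n,b,lo,h in (('stone',(95,185,140,250),.024,.028),('lid',(330,180,395,265),.018,.022),('rail',(330,180,395,265),.044,.05),('box',(222,165,300,230),.044,.05),('grip',(180,185,205,220),.1,.13)):
        s=box(*b)&(Z>lo+B)
        r[n]=rect(c,s,h); print(n,r[n],'z',np.round(np.median(Z[s]),4),'cen',P[s].mean(0).round(4))
    return c,P,Z
E
python3 - <<'E'
from meas import *
c,P,Z=measure()
# same edges in the side camera, by height and nearness to the top-view position
c=env.read_camera('side'); P=cloud(c); Z=P[...,2].copy(); Z[c['z_map']==0]=0
for n,x,y,r,lo,hi,h in (('stone',.462,.346,.09,.024,.035,.028),('lid',.459,-.373,.13,.016,.03,.022),('rail',.46,-.372,.06,.043,.056,.05),('box',.532,-.068,.125,.044,.056,.05),('grip',.496,.094,.04,.1,.2,.13)):
    s=(np.hypot(P[...,0]-x,P[...,1]-y)<r)&(Z>lo)&(Z<hi); print('side',n,rect(c,s,h),np.median(Z[s]),P[s].mean(0).round(4))
E
```

```text
stone [461.9 348.3 139.4  47.3 -11.9] z 0.0295 cen [0.4617 0.3483 0.0296]
lid [ 460.5 -372.8  185.8  120.6    6.7] z 0.0243 cen [ 0.4595 -0.3723  0.0261]
rail [ 460.8 -372.4   68.    20.6    6.4] z 0.0514 cen [ 0.4602 -0.3725  0.0514]
box [531.4 -67.9 182.1 116.5 -78.9] z 0.0515 cen [ 0.5321 -0.066   0.0516]
grip [496.1  95.9  46.5  30.  -88.7] z 0.1298 cen [0.4975 0.1012 0.1283]
side stone [460.4 337.3 138.8  50.6 -12.4] 0.027139321922565546 [0.4615 0.3429 0.0271]
side lid [ 461.3 -378.2  187.1  126.     7. ] 0.022026104725015407 [ 0.4582 -0.383   0.022 ]
side rail [ 460.9 -378.    70.5   25.4    6.2] 0.049572739240706695 [ 0.4609 -0.377   0.0491]
side box [528.4 -57.5 225.1 120.5 -78.4] 0.0489661219433039 [ 0.5308 -0.0708  0.0487]
side grip [490.8  68.   96.2  34.1  81.8] 0.12185581359836534 [0.4978 0.0941 0.1223]
```

```bash

python3 -m creep '{"translation":[[-0.41,-0.217,0.1],[-0.41,-0.217,0.1],[-0.41,-0.217,0.1],[-0.41,-0.217,0.1],[-0.41,-0.217,0.1]],"turn":[[0,0,0],[0,0,0],[0,0,0],[0,0,0],[0,0,0]],"grip":[1,1,1,1,1]}' 30
python3 -m creep '{"translation":[[-0.41,-0.217,0.1],[-0.41,-0.217,0.1],[-0.41,-0.217,0.1],[-0.41,-0.217,0.1],[-0.40,-0.217,0.1]],"turn":[[0,0,0],[0,0,0],[0,0,0],[0,0,0],[0,0,0]],"grip":[1,1,1,1,1]}'
python3 -m creep '{"translation":[[0,0,0],[0,0,0]],"turn":[[0,0,-0.037],[0,0,0]],"grip":[1,1]}'
python3 -c "
from h import *
o=env.get_obs();print(o['tool_pos'],o['tool_rot'],o['time_s'],o['force']);print(tool(np.array([.4618,.347,.006])-o['tool_pos']))"
```

```text
time_s: 0.88
tool_pos: [0.3359, 0.4804, 0.1823]
tool_rot: [180.0, 0.0, 161.4]
force: [-0.8, -0.1, -0.1]
grip_width: 0.0869
grasp_force: 0.0
time_s: 1.5
tool_pos: [0.4629, 0.3461, 0.1423]
tool_rot: [180.0, 0.0, 161.4]
force: [0.3, 0.1, -0.7]
grip_width: 0.087
grasp_force: 0.0
time_s: 1.75
tool_pos: [0.4623, 0.3468, 0.1424]
tool_rot: [180.0, -0.0, 167.9]
force: [-0.0, 0.3, 0.1]
grip_width: 0.0872
grasp_force: 0.0
[0.46225016 0.34678379 0.1424334 ] [ 1.79998968e+02 -1.92040744e-02  1.67936128e+02] 1.75 [-0.00404234  0.30261437  0.10722635]
[5.000e-03 1.000e-03 1.705e+00]
```

```bash

python3 -m creep '{"translation":[[0,0,0.4],[0,0,0.4],[0,0,0.4],[0,0,0.3],[0,0,0.2]],"turn":[[0,0,0],[0,0,0],[0,0,0],[0,0,0],[0,0,0]],"grip":[1,1,1,1,1]}' 30
python3 -m creep '{"translation":[[0,0,0],[0,0,0],[0,0,0],[0,0,0],[0,0,0]],"turn":[[0,0,0],[0,0,0],[0,0,0],[0,0,0],[0,0,0]],"grip":[1,0.3,0.3,0.3,0.3]}' 30
python3 -m creep '{"translation":[[0,0,0],[0,0,0],[0,0,-0.1],[0,0,-0.3],[0,0,-0.3]],"turn":[[0,0,0],[0,0,0],[0,0,0],[0,0,0],[0,0,0]],"grip":[0.3,0.3,0.3,0.3,0.3]}' 

```

```text
time_s: 2.38
tool_pos: [0.4612, 0.3476, 0.0055]
tool_rot: [-180.0, -0.1, 168.0]
force: [0.9, 1.1, 1.2]
grip_width: 0.0868
grasp_force: 0.0
time_s: 3.0
tool_pos: [0.4624, 0.3473, 0.007]
tool_rot: [180.0, 0.0, 168.0]
force: [0.4, 0.3, 0.8]
grip_width: 0.0548
grasp_force: 0.0
time_s: 3.62
tool_pos: [0.4612, 0.3459, 0.0623]
tool_rot: [-179.8, -0.1, 168.0]
force: [0.2, -0.3, -4.4]
grip_width: 0.0457
grasp_force: 30.0
```

```bash

python3 -m creep '{"translation":[[0,0,-0.4],[0,0,-0.5],[0,0,-0.5],[0,0,-0.5],[-0.05,-0.18,-0.2]],"turn":[[0,0,0],[0,0,0],[0,0,0],[0,0,0],[0,0,0]],"grip":[0.3,0.3,0.3,0.3,0.3]}' 
python3 -m creep '{"translation":[[-0.19,-0.47,0],[-0.19,-0.47,0],[-0.19,-0.47,0],[-0.19,-0.47,0],[-0.19,-0.47,0]],"turn":[[0,0,0],[0,0,0],[0,0,0],[0,0,0],[0,0,0]],"grip":[0.3,0.3,0.3,0.3,0.3]}' 
python3 -m creep '{"translation":[[-0.19,-0.47,0],[-0.19,-0.47,0],[-0.19,-0.47,0],[-0.19,-0.47,0],[-0.17,-0.47,0]],"turn":[[0,0,0],[0,0,0],[0,0,0],[0,0,0],[0,0,0]],"grip":[0.3,0.3,0.3,0.3,0.3]}' 
python3 -m creep '{"translation":[[0,0,0],[0,0,0],[0,0,0],[0,0,0],[0,0,0]],"turn":[[0,0,0.0465],[0,0,0.0465],[0,0,0.0465],[0,0,0.0465],[0,0,0.0465]],"grip":[0.3,0.3,0.3,0.3,0.3]}' 
python3 -m creep '{"translation":[[0,0,0],[0,0,0],[0,0,0],[0,0,0]],"turn":[[0,0,0.0465],[0,0,0.0465],[0,0,0.0465],[0,0,0]],"grip":[0.3,0.3,0.3,0.3]}' 
python3 -c "
from h import *
o=env.get_obs();print(o['tool_pos'],o['tool_rot'],o['time_s'],o['force']);print(tool(np.array([.5314,-.068,.012])-o['tool_pos']))
c=env.read_camera('wrist');cv2.imwrite('pics/w1.png',c['frame'][:,:,::-1])"
```

```text
time_s: 4.25
tool_pos: [0.4631, 0.3329, 0.2325]
tool_rot: [179.9, 0.1, 168.2]
force: [0.4, -0.7, -4.8]
grip_width: 0.0458
grasp_force: 30.0
time_s: 4.88
tool_pos: [0.4972, 0.1293, 0.2288]
tool_rot: [-179.9, -0.2, 168.0]
force: [0.5, 0.3, -4.1]
grip_width: 0.0458
grasp_force: 30.0
time_s: 5.5
tool_pos: [0.5305, -0.0694, 0.2289]
tool_rot: [-179.9, -0.2, 168.0]
force: [0.1, -0.3, -3.9]
grip_width: 0.0462
grasp_force: 30.0
time_s: 6.12
tool_pos: [0.5303, -0.0681, 0.2287]
tool_rot: [-179.8, -0.1, 125.8]
force: [-0.2, -0.3, -4.8]
grip_width: 0.0457
grasp_force: 30.0
time_s: 6.62
tool_pos: [0.5307, -0.0678, 0.2291]
tool_rot: [-179.8, -0.0, 101.1]
force: [-0.8, -1.1, -4.8]
grip_width: 0.0459
grasp_force: 30.0
[ 0.53069252 -0.06784806  0.22908742] [-1.79818809e+02 -2.44877634e-02  1.01110739e+02] 6.625 [-0.81600711 -1.13004871 -4.75130279]
[-0.005  0.017  2.714]
```

View pics/w1.png

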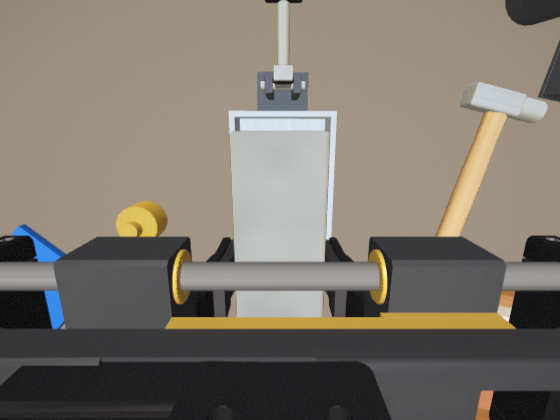

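The wrist view shows the stone (column 280) held level and centred over the mouth (columns 232–333). I lower it now.

```bash

python3 -m creep '{"translation":[[0,0.01,0.4],[0,0,0.45],[0,0,0.45],[0,0,0.45],[0,0,0.4]],"turn":[[0,0,0],[0,0,0],[0,0,0],[0,0,0],[0,0,0]],"grip":[0.3,0.3,0.3,0.3,0.3]}' 
python3 -m creep '{"translation":[[0,0,0.25],[0,0,0.1],[0,0,0.05],[0,0,0.04],[0,0,0]],"turn":[[0,0,0],[0,0,0],[0,0,0],[0,0,0],[0,0,0]],"grip":[0.3,0.3,0.3,0.3,0.3]}' 

```

```text
time_s: 7.3
tool_pos: [0.5321, -0.0669, 0.0568]
tool_rot: [-179.9, -0.0, 101.2]
force: [-0.6, 0.4, -4.3]
grip_width: 0.0458
grasp_force: 30.0
time_s: 7.92
tool_pos: [0.5335, -0.0666, 0.0238]
tool_rot: [180.0, -0.0, 101.1]
force: [0.1, -0.6, -4.8]
grip_width: 0.0459
grasp_force: 30.0
```

```bash

python3 -m creep '{"translation":[[0,0,0.04],[0,0,0.04],[0,0,0.015],[0,0,0]],"turn":[[0,0,0],[0,0,0],[0,0,0],[0,0,0]],"grip":[0.3,0.3,0.3,0.3]}' 
python3 -m creep '{"translation":[[0,0,0.015],[0,0,0]],"turn":[[0,0,0],[0,0,0]],"grip":[0.3,0.3]}' 
python3 -m creep '{"translation":[[0,0,0.015],[0,0,0]],"turn":[[0,0,0],[0,0,0]],"grip":[0.3,0.3]}' 

```

```text
time_s: 8.43
tool_pos: [0.5331, -0.0667, 0.0156]
tool_rot: [-180.0, -0.0, 101.1]
force: [-0.3, 0.7, -5.2]
grip_width: 0.0457
grasp_force: 30.0
time_s: 8.68
tool_pos: [0.5331, -0.0666, 0.0145]
tool_rot: [-180.0, -0.0, 101.1]
force: [0.2, -0.6, -4.3]
grip_width: 0.0456
grasp_force: 30.0
time_s: 8.93
tool_pos: [0.5331, -0.0666, 0.0133]
tool_rot: [-180.0, -0.0, 101.1]
force: [-0.3, -0.6, -4.9]
grip_width: 0.0457
grasp_force: 30.0
```

```bash

for i in 1; do python3 -m creep '{"translation":[[0,0,0.01],[0,0,0]],"turn":[[0,0,0],[0,0,0]],"grip":[0.3,0.3]}'; done
python3 -m creep '{"translation":[[0,0,0.01],[0,0,0]],"turn":[[0,0,0],[0,0,0]],"grip":[0.3,0.3]}' 

```

```text
time_s: 9.18
tool_pos: [0.5333, -0.0667, 0.0129]
tool_rot: [180.0, -0.0, 101.1]
force: [-1.7, 0.3, -0.5]
grip_width: 0.0457
grasp_force: 30.0
time_s: 9.43
tool_pos: [0.5332, -0.0666, 0.0129]
tool_rot: [180.0, -0.0, 101.1]
force: [-4.7, 1.0, 7.1]
grip_width: 0.0459
grasp_force: 30.0
```

```bash

python3 -m creep '{"translation":[[0,0,0],[0,0,0],[0,0,-0.1],[0,0,-0.3],[0,0,-0.4]],"turn":[[0,0,0],[0,0,0],[0,0,0],[0,0,0],[0,0,0]],"grip":[0.65,0.65,0.65,0.65,0.65]}' 
python3 -m creep '{"translation":[[0,0,-0.5],[0,0,-0.5],[0,0,-0.4],[-0.18,-0.08,-0.3],[-0.4,-0.18,0]],"turn":[[0,0,0],[0,0,0],[0,0,0],[0,0,0],[0,0,0]],"grip":[0.65,0.65,0.65,0.65,0.65]}' 
python3 -m creep '{"translation":[[-0.5,-0.22,0],[-0.5,-0.23,0],[-0.5,-0.23,0],[-0.5,-0.23,0],[-0.5,-0.23,0]],"turn":[[0,0,0],[0,0,0],[0,0,0],[0,0,0],[0,0,0]],"grip":[0.65,0.65,0.65,0.65,0.65]}' 
python3 -m creep '{"translation":[[-0.5,-0.23,0],[0,0,0],[0,0,0],[0,0,0],[0,0,0]],"turn":[[0,0,0],[0,0,0.0526],[0,0,0.0526],[0,0,0.0526],[0,0,0.0526]],"grip":[0.65,0.65,0.65,0.65,0.65]}' 
python3 -m creep '{"translation":[[0,0,0],[0,0,0],[0,0,0],[0,0,0],[0,0,0]],"turn":[[0,0,0.0526],[0,0,0.0526],[0,0,0.0526],[0,0,0.0526],[0,0,0.0526]],"grip":[0.65,0.65,0.65,0.65,0.65]}' 
python3 -m creep '{"translation":[[0,0,0],[0,0,0]],"turn":[[0,0,0.0526],[0,0,0]],"grip":[0.65,0.65]}' 
python3 - <<'E'
from h import *
o=env.get_obs();print(o['tool_pos'],o['tool_rot'],o['time_s'],o['force']);print(tool(np.array([.4607,-.3732,.026])-o['tool_pos']))
c=env.read_camera('top');P=cloud(c);Z=P[...,2]
s=box(222,165,300,230)&(Z>.025)&(Z<.041);s=cv2.morphologyEx(s.astype(np.uint8),cv2.MORPH_OPEN,np.ones((5,5)))>0
print('stone',rect(c,s,.034),np.median(Z[s]))
cv2.imwrite('pics/t2.png',cv2.resize(c['frame'][150:280,170:400],None,fx=3,fy=3)[:,:,::-1])
E
```

```text
time_s: 10.05
tool_pos: [0.5328, -0.0667, 0.0763]
tool_rot: [-179.9, 0.0, 101.1]
force: [0.7, -0.4, 0.7]
grip_width: 0.0559
grasp_force: 0.0
time_s: 10.68
tool_pos: [0.5236, -0.1153, 0.2146]
tool_rot: [179.7, 0.0, 101.3]
force: [-0.7, -0.4, -0.6]
grip_width: 0.0563
grasp_force: 0.0
time_s: 11.3
tool_pos: [0.4704, -0.3314, 0.2125]
tool_rot: [179.9, 0.0, 101.1]
force: [-0.6, -0.4, 0.4]
grip_width: 0.0569
grasp_force: 0.0
time_s: 11.92
tool_pos: [0.4603, -0.3729, 0.2123]
tool_rot: [180.0, -0.0, 62.9]
force: [1.0, -0.9, 0.5]
grip_width: 0.0566
grasp_force: 0.0
time_s: 12.55
tool_pos: [0.4604, -0.3728, 0.2122]
tool_rot: [180.0, -0.0, 15.6]
force: [0.7, -0.1, 1.2]
grip_width: 0.0569
grasp_force: 0.0
time_s: 12.8
tool_pos: [0.4604, -0.3728, 0.2121]
tool_rot: [180.0, -0.0, 6.5]
force: [-0.4, -0.1, -0.6]
grip_width: 0.0566
grasp_force: 0.0
[ 0.46041545 -0.37281003  0.21207592] [ 1.79980415e+02 -1.15370816e-02  6.51583130e+00] 12.8 [-0.42448545 -0.09941811 -0.56232973]
[0.003 0.004 2.326]
stone [531.1 -68.1 139.7  46.6 -78.7] 0.03543598670781577
```

View pics/t2.png

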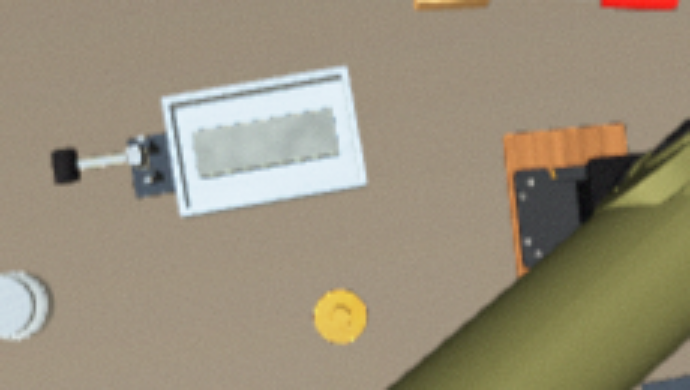

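The stone lies flat and centred in the box at (267,142) in the crop. Now the lid.

```bash

python3 -m creep '{"translation":[[0,0,0.45],[0,0,0.5],[0,0,0.5],[0,0,0.45],[0,0,0.3]],"turn":[[0,0,0],[0,0,0],[0,0,0],[0,0,0],[0,0,0]],"grip":[0.65,0.65,0.65,0.65,0.65]}' 40
python3 -m creep '{"translation":[[0,0,0.12],[0,0,0],[0,0,0],[0,0,0],[0,0,0]],"turn":[[0,0,0],[0,0,0],[0,0,0],[0,0,0],[0,0,0]],"grip":[0.65,0.65,0.1,0.1,0.1]}' 40
python3 -m creep '{"translation":[[0,0,0],[0,0,0],[0,0,0],[0,0,0]],"turn":[[0,0,0],[0,0,0],[0,0,0],[0,0,0]],"grip":[0.1,0.1,0.1,0.1]}' 40
```

```text
time_s: 13.48
tool_pos: [0.4599, -0.3721, 0.0341]
tool_rot: [-179.9, 0.1, 6.6]
force: [0.8, -0.1, -0.4]
grip_width: 0.0564
grasp_force: 0.0
time_s: 14.1
tool_pos: [0.4607, -0.373, 0.0268]
tool_rot: [180.0, -0.1, 6.4]
force: [-0.3, 0.2, -0.1]
grip_width: 0.0343
grasp_force: 0.0
time_s: 14.6
tool_pos: [0.4604, -0.3728, 0.0263]
tool_rot: [-180.0, -0.0, 6.4]
force: [-0.1, 0.7, 2.1]
grip_width: 0.0201
grasp_force: 40.0
```

```bash

python3 -m creep '{"translation":[[0,0,-0.2],[0,0,-0.4],[0,0,-0.5],[0,0,-0.5],[0,0,-0.4]],"turn":[[0,0,0],[0,0,0],[0,0,0],[0,0,0],[0,0,0]],"grip":[0.1,0.1,0.1,0.1,0.1]}' 
python3 -m creep '{"translation":[[0.06,-0.16,-0.17],[0.16,-0.44,0],[0.16,-0.44,0],[0.16,-0.44,0],[0.16,-0.44,0]],"turn":[[0,0,0],[0,0,0],[0,0,0],[0,0,0],[0,0,0]],"grip":[0.1,0.1,0.1,0.1,0.1]}' 
python3 -m creep '{"translation":[[0.16,-0.44,0],[0.16,-0.44,0],[0.16,-0.44,0],[0.155,-0.46,0],[0,0,0]],"turn":[[0,0,0],[0,0,0],[0,0,0],[0,0,0],[0,0,-0.0526]],"grip":[0.1,0.1,0.1,0.1,0.1]}' 
python3 -m creep '{"translation":[[0,0,0],[0,0,0],[0,0,0],[0,0,0],[0,0,0]],"turn":[[0,0,-0.0526],[0,0,-0.0526],[0,0,-0.0526],[0,0,-0.0526],[0,0,-0.0526]],"grip":[0.1,0.1,0.1,0.1,0.1]}' 
python3 -m creep '{"translation":[[0,0,0],[0,0,0],[0,0,0],[0,0,0],[0,0,0]],"turn":[[0,0,-0.0526],[0,0,-0.0526],[0,0,-0.0526],[0,0,-0.0526],[0,0,0]],"grip":[0.1,0.1,0.1,0.1,0.1]}' 
python3 - <<'E'
from h import *
o=env.get_obs();print(o['tool_pos'],o['tool_rot'],o['time_s'],o['force'],o['grip_width']);print(tool(np.array([.5335,-.0665,.1])-o['tool_pos']))
c=env.read_camera('side');P=cloud(c);Z=P[...,2]
cv2.imwrite('pics/s2.png',cv2.resize(c['frame'][90:270,180:420],None,fx=3,fy=3)[:,:,::-1])
E
```

```text
time_s: 15.22
tool_pos: [0.4601, -0.3732, 0.1884]
tool_rot: [180.0, -0.1, 6.4]
force: [-0.0, 0.9, -2.9]
grip_width: 0.0194
grasp_force: 40.0
time_s: 15.85
tool_pos: [0.4985, -0.213, 0.2001]
tool_rot: [-180.0, -0.0, 6.4]
force: [1.7, -0.1, -2.0]
grip_width: 0.0199
grasp_force: 40.0
time_s: 16.48
tool_pos: [0.5337, -0.0625, 0.1999]
tool_rot: [-179.9, -0.0, 16.4]
force: [-0.9, -1.2, -2.4]
grip_width: 0.0197
grasp_force: 40.0
time_s: 17.1
tool_pos: [0.5329, -0.0672, 0.2001]
tool_rot: [-180.0, -0.0, 63.5]
force: [0.2, -0.1, -1.1]
grip_width: 0.0197
grasp_force: 40.0
time_s: 17.73
tool_pos: [0.5331, -0.0672, 0.2001]
tool_rot: [180.0, -0.0, 100.9]
force: [-0.0, -0.0, -2.4]
grip_width: 0.0194
grasp_force: 40.0
[ 0.53305014 -0.06720046  0.20007485] [ 1.79995345e+02 -1.13800547e-02  1.00938780e+02] 17.725 [-0.04923252 -0.03322077 -2.35956125] 0.019409580229615114
[0.007 0.007 1.251]
```

View pics/s2.png

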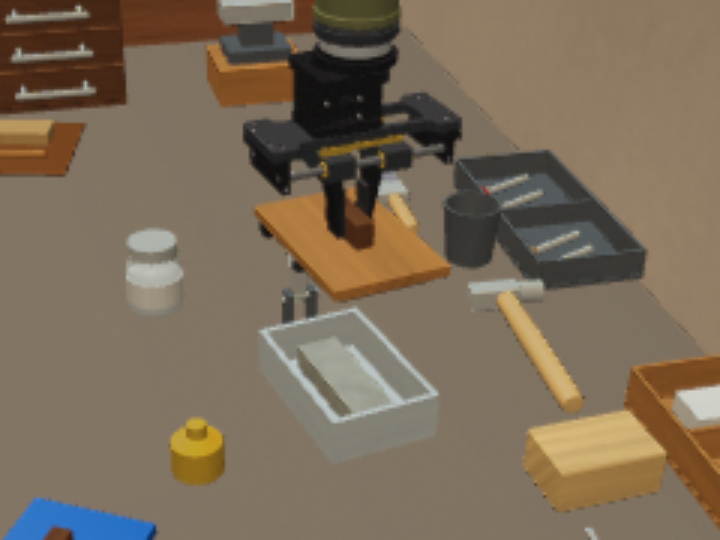

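The lid is held level (crop (350,245)) above the box (348,385). I lower it to just above the rim and measure.

```bash

python3 -m creep '{"translation":[[0.007,0.007,0.35],[0,0,0.4],[0,0,0.35],[0,0,0.15],[0,0,0]],"turn":[[0,0,0],[0,0,0],[0,0,0],[0,0,0],[0,0,0]],"grip":[0.1,0.1,0.1,0.1,0.1]}' 
python3 - <<'E'
from h import *
o=env.get_obs();print(o['tool_pos'],o['tool_rot'],o['force'])
h=o['tool_pos'][2]-.0263+.022; R_=R.from_euler('z',101.1,degrees=True)
c=env.read_camera('top');P=cloud(c);Z=P[...,2]
hsv=cv2.cvtColor(c['frame'],cv2.COLOR_RGB2HSV)
near=(np.hypot(P[...,0]-.533,P[...,1]+.067)<.13)&(Z<h+.012)&(Z>h-.008)
cs=cv2.findContours(near.astype(np.uint8),cv2.RETR_EXTERNAL,cv2.CHAIN_APPROX_NONE)[0]
xy=np.vstack([plane(c,k[:,0],h) for k in cs if len(k)>20])
print(near.sum(), np.median(Z[near])-h)
L=(xy-[.5314,-.0679])@R_.as_matrix()[:2,:2]  # box frame
print('box-frame extents', L.min(0),L.max(0), 'mid',(L.min(0)+L.max(0))/2)
w=L[:,0]
for nm,i,sg in (('x+',0,1),('x-',0,-1),('y+',1,1),('y-',1,-1)):
    q=L[sg*L[:,i]>(.085 if i==0 else .052)]; 
    if len(q)>5: print(nm,len(q),np.median(q[:,i]).round(4),'slope deg',np.degrees(np.polyfit(q[:,1-i],q[:,i],1)[0]).round(2))
cv2.imwrite('pics/t3.png',np.hstack([cv2.resize(c['frame'][150:250,190:320],None,fx=3,fy=3)[:,:,::-1],cv2.cvtColor(cv2.resize(near[150:250,190:320].astype(np.uint8)*255,None,fx=3,fy=3),cv2.COLOR_GRAY2BGR)]))
E
```

```text
time_s: 18.4
tool_pos: [0.5335, -0.0662, 0.0995]
tool_rot: [-179.9, 0.0, 101.0]
force: [1.0, -0.4, -1.2]
grip_width: 0.0198
grasp_force: 40.0
[ 0.53349241 -0.06617874  0.09954669] [-1.79937431e+02  1.09826131e-02  1.01014419e+02] [ 0.97463023 -0.37398468 -1.17850987]
826 0.0018134909074361272
box-frame extents [-0.08993359 -0.0605878 ] [-0.03019233  0.05990773] mid [-0.06006296 -0.00034004]
x- 43 -0.0885 slope deg -0.18
y+ 23 0.0585 slope deg -0.61
y- 18 -0.0588 slope deg 1.68
```

View pics/t3.png

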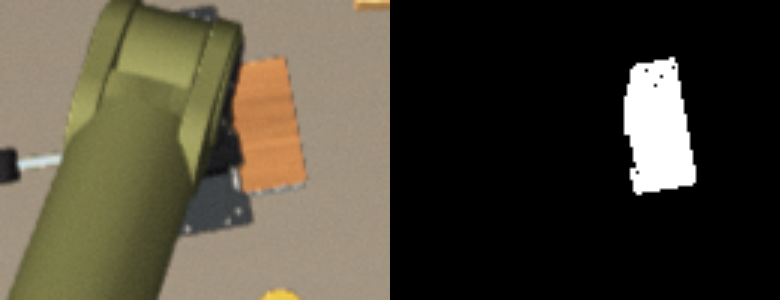

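The lid's visible right-hand part (columns 235–305) is centred across the box. Its far edge sits about 2.5 mm too far towards the clamp, so I shift −x and lower it.

```bash

python3 -m creep '{"translation":[[-0.028,0,0],[0,0,0.15],[0,0,0.1],[0,0,0]],"turn":[[0,0,0],[0,0,0],[0,0,0],[0,0,0]],"grip":[0.1,0.1,0.1,0.1]}' 
python3 -m creep '{"translation":[[0,0,0.025],[0,0,0.025],[0,0,0.025],[0,0,0]],"turn":[[0,0,0],[0,0,0],[0,0,0],[0,0,0]],"grip":[0.1,0.1,0.1,0.1]}' 

```

```text
time_s: 18.95
tool_pos: [0.5334, -0.0682, 0.0787]
tool_rot: [-179.9, -0.0, 101.1]
force: [0.6, -0.6, -2.0]
grip_width: 0.0198
grasp_force: 40.0
time_s: 19.45
tool_pos: [0.5342, -0.0683, 0.0736]
tool_rot: [-180.0, -0.0, 101.1]
force: [0.5, -0.1, -1.5]
grip_width: 0.0196
grasp_force: 40.0
```

```bash

python3 -m creep '{"translation":[[0,0,0.025],[0,0,0.025],[0,0,0]],"turn":[[0,0,0],[0,0,0],[0,0,0]],"grip":[0.1,0.1,0.1]}' 
python3 -m creep '{"translation":[[0,0,0.02],[0,0,0.02],[0,0,0]],"turn":[[0,0,0],[0,0,0],[0,0,0]],"grip":[0.1,0.1,0.1]}' 

```

```text
time_s: 19.82
tool_pos: [0.5341, -0.0682, 0.0696]
tool_rot: [-180.0, -0.0, 101.1]
force: [-0.8, 0.2, -2.9]
grip_width: 0.0197
grasp_force: 40.0
time_s: 20.2
tool_pos: [0.5342, -0.0683, 0.0664]
tool_rot: [-180.0, -0.0, 101.1]
force: [0.4, 0.2, -2.0]
grip_width: 0.0197
grasp_force: 40.0
```

```bash

python3 -m creep '{"translation":[[0,0,0.01],[0,0,0.01],[0,0,0]],"turn":[[0,0,0],[0,0,0],[0,0,0]],"grip":[0.1,0.1,0.1]}' 
python3 -m creep '{"translation":[[0,0,0.01],[0,0,0]],"turn":[[0,0,0],[0,0,0]],"grip":[0.1,0.1]}' 

```

```text
time_s: 20.58
tool_pos: [0.5343, -0.0682, 0.0662]
tool_rot: [-180.0, -0.1, 101.1]
force: [-4.0, -0.1, 8.8]
grip_width: 0.0197
grasp_force: 40.0
time_s: 20.82
tool_pos: [0.5343, -0.0682, 0.0662]
tool_rot: [-180.0, -0.1, 101.1]
force: [-7.2, 1.1, 15.2]
grip_width: 0.02
grasp_force: 40.0
```

```bash

python3 -m creep '{"translation":[[0,0,-0.01],[0,0,0],[0,0,0],[0,0,-0.2],[0,0,-0.4]],"turn":[[0,0,0],[0,0,0],[0,0,0],[0,0,0],[0,0,0]],"grip":[0.6,0.6,0.6,0.6,0.6]}' 
python3 -m creep '{"translation":[[0,0,-0.5],[0,0,-0.5],[0,0,-0.2],[0,0,0]],"turn":[[0,0,0],[0,0,0],[0,0,0],[0,0,0]],"grip":[0.6,0.6,0.6,0.6]}' 
python3 - <<'E'
from h import *
o=env.get_obs();print(o['tool_pos'],o['tool_rot'],o['force'])
M=R.from_euler('z',101.1,degrees=True).as_matrix()[:2,:2]
for n in ('top','side'):
    c=env.read_camera(n);P=cloud(c);Z=P[...,2]
    L=(P[...,:2]-[.5314,-.0679])@M
    s=(abs(L[...,1])<.03)&(L[...,0]>.13)&(L[...,0]<.22)&(Z>.06)&(Z<.17)&(c['frame'].max(-1)<60)
    print(n,'grip L',L[s].min(0).round(4),L[s].max(0).round(4),L[s].mean(0).round(4),'z',Z[s].min().round(4),np.percentile(Z[s],98).round(4),s.sum())
    s=(abs(L[...,1])<.06)&(abs(L[...,0])<.093)&(Z>.045)&(Z<.075)
    # plate: plane fit in box frame
    A=np.c_[L[s],np.ones(s.sum())]; k=np.linalg.lstsq(A,Z[s],rcond=None)[0]; print('plate tilt deg',np.degrees(k[:2]).round(2),'z',k[2].round(4),s.sum())
E
```

```text
time_s: 21.45
tool_pos: [0.5334, -0.0683, 0.1132]
tool_rot: [-179.9, 0.0, 101.1]
force: [0.3, -0.5, 0.4]
grip_width: 0.0515
grasp_force: 0.0
time_s: 21.95
tool_pos: [0.5349, -0.0683, 0.21]
tool_rot: [179.9, -0.0, 101.1]
force: [0.7, -0.2, -0.1]
grip_width: 0.0523
grasp_force: 0.0
[ 0.53487546 -0.06826441  0.20999277] [ 1.79863002e+02 -1.46988574e-02  1.01101014e+02] [ 0.67946054 -0.24281399 -0.05923881]
top grip L [ 0.1685 -0.0144] [0.1887 0.0139] [ 0.178  -0.0002] z 0.1214 0.1368 77
plate tilt deg [ 0.15 -0.1 ] z 0.0638 829
side grip L [ 0.1638 -0.0156] [0.1826 0.0148] [0.1716 0.0026] z 0.1138 0.133 54
plate tilt deg [ 0.97 -1.23] z 0.0612 1350
```

The plate's top is 62 mm above the bench and level, so the lid is home. The clamp grip is at box x ≈ 178 mm, z ≈ 122 mm, which puts the clamp at about 1.55 rad. Next I pinch the grip.

```bash

python3 -m creep '{"translation":[[0.3,0,0],[0.5,0,0],[0.5,0,0],[0.5,-0.007,0],[0.425,0,0]],"turn":[[0,0,0],[0,0,0],[0,0,0],[0,0,0],[0,0,0]],"grip":[0.6,0.6,0.6,0.6,0.6]}' 12
python3 -m creep '{"translation":[[0,0,0],[0,0,0.4],[0,0,0.4],[0,0,0.35],[0,0,0.18]],"turn":[[0,0,0],[0,0,0],[0,0,0],[0,0,0],[0,0,0]],"grip":[0.6,0.6,0.6,0.6,0.6]}' 12
python3 -m creep '{"translation":[[0,0,0],[0,0,0],[0,0,0],[0,0,0],[0,0,0]],"turn":[[0,0,0],[0,0,0],[0,0,0],[0,0,0],[0,0,0]],"grip":[0.6,0.2,0.2,0.2,0.2]}' 12
python3 -c "
from h import *
c=env.read_camera('side');cv2.imwrite('pics/s3.png',cv2.resize(c['frame'][90:270,180:420],None,fx=3,fy=3)[:,:,::-1])"
```

```text
time_s: 22.68
tool_pos: [0.4979, 0.1077, 0.2071]
tool_rot: [-179.8, 0.0, 101.1]
force: [-0.1, -0.4, 0.1]
grip_width: 0.0521
grasp_force: 0.0
time_s: 23.3
tool_pos: [0.4981, 0.1045, 0.1002]
tool_rot: [-179.8, 0.1, 101.0]
force: [-0.1, 0.3, 0.1]
grip_width: 0.0519
grasp_force: 0.0
time_s: 23.92
tool_pos: [0.4992, 0.1066, 0.103]
tool_rot: [-180.0, -0.0, 101.1]
force: [-2.7, 1.2, 3.9]
grip_width: 0.03
grasp_force: 12.0
```

View pics/s3.png

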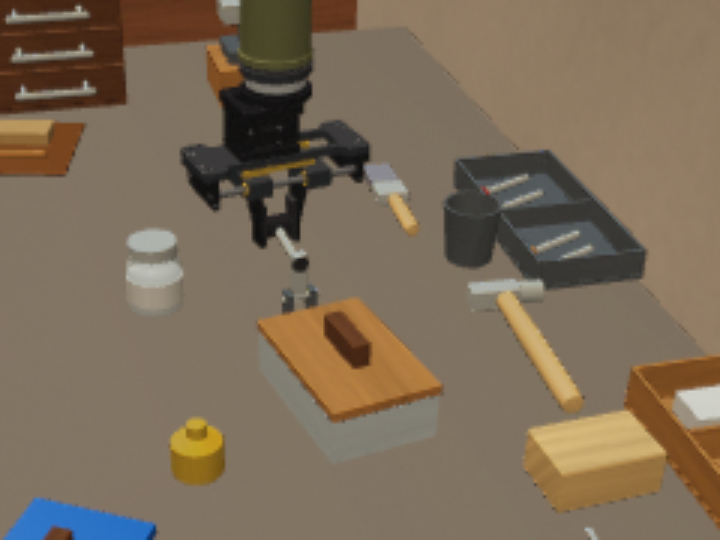

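The lid sits flush on the box (350,370), and the fingers hold the clamp grip at (278,220) with a 30 mm opening. Now the arc.

```bash

python3 -m creep '{"translation":[[-0.119,0,-0.115],[-0.134,0,-0.094],[-0.148,0,-0.074],[-0.158,0,-0.049],[-0.162,0,-0.025]],"turn":[[0,0,0],[0,0,0],[0,0,0],[0,0,0],[0,0,0]],"grip":[0.2,0.2,0.2,0.2,0.2]}' 
python3 -m creep '{"translation":[[-0.164,0,0.001],[-0.163,0,0.026],[-0.156,0,0.051]],"turn":[[0,0,0],[0,0,0],[0,0,0]],"grip":[0.2,0.2,0.2]}' 
python3 -m creep '{"translation":[[-0.146,0,0.074],[-0.134,0,0.096],[0,0,0]],"turn":[[0,0,0],[0,0,0],[0,0,0]],"grip":[0.2,0.2,0.2]}' 
```

```text
time_s: 24.6
tool_pos: [0.5105, 0.0487, 0.1317]
tool_rot: [-180.0, -0.0, 101.1]
force: [-2.8, 2.5, -1.9]
grip_width: 0.03
grasp_force: 12.0
time_s: 24.98
tool_pos: [0.518, 0.0104, 0.1245]
tool_rot: [-180.0, 0.0, 101.1]
force: [-2.6, 2.9, -0.4]
grip_width: 0.0298
grasp_force: 12.0
time_s: 25.35
tool_pos: [0.5222, -0.0117, 0.1101]
tool_rot: [-180.0, 0.1, 101.0]
force: [0.3, -0.8, -3.6]
grip_width: 0.0297
grasp_force: 12.0
```

```bash

python3 -m creep '{"translation":[[-0.02,0,0.02],[-0.02,0,0.02],[0,0,0]],"turn":[[0,0,0],[0,0,0],[0,0,0]],"grip":[0.2,0.2,0.2]}' 
```

```text
time_s: 25.72
tool_pos: [0.5224, -0.0124, 0.1093]
tool_rot: [-179.9, -0.1, 101.1]
force: [-7.5, 1.7, 10.2]
grip_width: 0.0299
grasp_force: 12.0
```

```bash

python3 -m creep '{"translation":[[0,0,0],[0,0,0],[0,0,0],[0,0,-0.3],[0,0,-0.5]],"turn":[[0,0,0],[0,0,0],[0,0,0],[0,0,0],[0,0,0]],"grip":[0.6,0.6,0.6,0.6,0.6]}' 
python3 -m creep '{"translation":[[0,0,-0.5],[0,0.2,-0.5],[0,-0.5,0],[0,-0.5,0],[0,0,0]],"turn":[[0,0,0],[0,0,0],[0,0,0],[0,0,0],[0,0,0]],"grip":[0.6,0.6,0.6,0.6,0.6]}' 
python3 - <<'E'
from h import *
M=R.from_euler('z',101.1,degrees=True).as_matrix()[:2,:2]
for n in ('top','side'):
    c=env.read_camera(n);P=cloud(c);Z=P[...,2]
    L=(P[...,:2]-[.5314,-.0679])@M
    s=(abs(L[...,1])<.03)&(L[...,0]>.03)&(L[...,0]<.1)&(Z>.1)&(Z<.17)&(c['frame'].max(-1)<60)
    if s.any(): print(n,'grip L',L[s].min(0).round(4),L[s].max(0).round(4),'ztop',np.percentile(Z[s],98).round(4),s.sum())
    s=(abs(L[...,1])<.06)&(L[...,0]>-.093)&(L[...,0]<.09)&(Z>.055)&(Z<.07)
    print('plate z by corner',[np.median(Z[s&(a*L[...,0]>.04)&(b*L[...,1]>.03)]).round(4) for a in (1,-1) for b in (1,-1)])
    if n=='side': cv2.imwrite('pics/s4.png',cv2.resize(c['frame'][90:270,180:420],None,fx=3,fy=3)[:,:,::-1])
E
```

```text
time_s: 26.35
tool_pos: [0.522, -0.0135, 0.1716]
tool_rot: [-179.8, 0.0, 101.1]
force: [1.0, -0.3, 0.1]
grip_width: 0.0516
grasp_force: 0.0
time_s: 26.98
tool_pos: [0.4587, -0.0263, 0.2523]
tool_rot: [179.9, -0.2, 101.1]
force: [-0.5, 0.7, 0.8]
grip_width: 0.0523
grasp_force: 0.0
plate z by corner [np.float64(0.0626), np.float64(0.062), np.float64(0.0636), np.float64(0.0634)]
side grip L [ 0.0438 -0.0158] [0.0636 0.0158] ztop 0.144 75
plate z by corner [np.float64(0.0615), np.float64(0.0619), np.float64(0.062), np.float64(0.0618)]
```

View pics/s4.png

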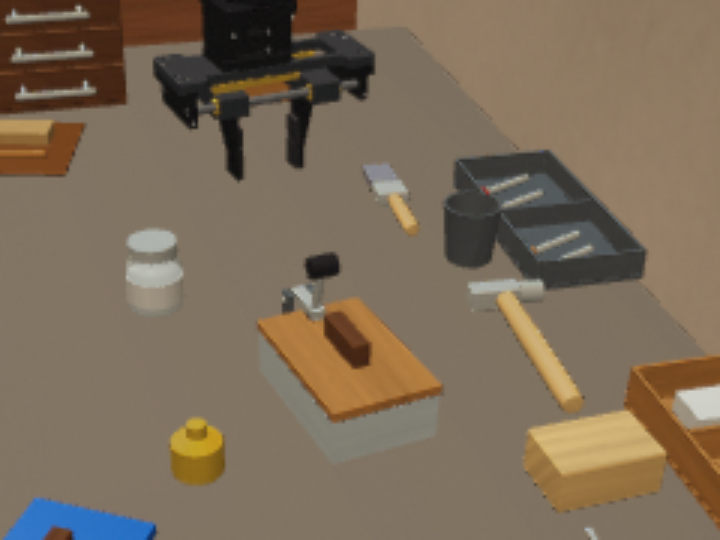

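The grip at (322,265) is at box x ≈ 58 mm with its top at about 143 mm. That matches the fully down position. The lid is flush and nothing else has moved.

```bash
python3 -c "
from cell import env
print(env.sign_off())"
```

```text
the job is handed in; nothing more can be done
None
```

The stone lies flat in the box, the lid is fully home, the clamp is all the way down on it, and the job was handed in at about 27 s with the gripper open and clear.

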